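Load a notched-core label roll on the unwinder spindle and fit its hold-down flange

ROBOT

A 6-joint arm with a two-finger parallel gripper is mounted at the origin on a cart in front of the work surface, level with it; the furniture and walls round the work are solid. World frame = base frame: x ahead of the robot, y to its left, z up, the work surface at z = 0. Lengths are in m, angles in rad, forces in N, time in s.
With the tool pointing down it reaches from about 0.375 to 0.9 m from the base axis. Payload 3.1 kg.
Tool frame: the origin (TCP) lies on the front face of the gripper's body, between the roots of the fingers; the fingertips stand 73 mm ahead of it and the grasp point (between the pads) lies 54 mm ahead of it (manip.tips_ahead is the distance from the TCP to the fingertips, in m); z points along the fingers, y is the line along which they close (so a half turn about z gives the same grasp; the last joint's range is limited). The gripper opens to 85 mm and grips with 20 to 120 N. Pads are 22 mm wide; open, the fingers measure 114 mm over their backs; the gripper's body (76 mm by 85 mm) begins 54 mm behind the grasp point. The pads swing forward as they close: fully open they stand 13 mm farther back than shut.
Start: joints at [1.115, 0.527, 1.433, -0, 1.181, -0.178], TCP at [0.171, 0.601, 0.304] pointing down, gripper open.
Joint ranges: [-3.08, 3.08], [-0.75, 2.2], [0.22, 2.44], [-1.43, 4.57], [0, 2.65], [-2.85, 2.85]. Speed limits (rad/s): [2.79, 2.79, 3.14, 3.14, 3.14, 3.14].

INTERFACE

Orientations are given as a unit quaternion [x, y, z, w].
In Python, from station import sense, eyes, workorder, manip gives the robot as it stands.
- The arm moves only by the shell command python3 -m inch 'ROWS' [OPENING] [FORCE]. ROWS is JSON, a list of rows, each an object of numbers: "dx", "dy", "dz": the shift along the tool's x, y, z in cm; "wx", "wy", "wz": the turn, a rotation vector about the tool's x, y, z in degrees. In form: [{"dx": .., "dy": .., "dz": .., "wx": .., "wy": .., "wz": ..}, ...]. A call has 1 to 10 rows; each row shifts and turns the commanded pose from where the row before left it, along the tool's axes as they then stand; what a row does not reach is not made up. A row lasts 1/8 s, in which the tool goes at most 62.5 mm and 10.7 degrees, less where a joint would pass 70% of its speed; a pose out of reach is approached as far as the arm can. A call with a gripper value outside its range is refused whole. OPENING is the opening, from 0 (shut) to 1 (fully open), set as the call begins (- or left out, the last holds). The fingers move at their own pace and stop on an object; FORCE is the grip in N (left out, the last holds). Time passes only in rows, so rows that do not move let the fingers close. It gives the time, the measured TCP pose, the force, the opening and the grip force at its end, in the units of the state.
- sense(): the state, without advancing time (a new reading comes with each control period).
- eyes.snapshot(name): name is "scene" or "top"; returns the picture (400x640x3 uint8, red, green, blue); there is no depth.
- eyes.camera_params(name): a dict with "fx", "fy", "cx", "cy" (pixels), "D" ([k1, k2, p1, p2, k3] as OpenCV has them; the pictures are not rectified), "rvec" (rotation vector, rad) and "tvec" (3), from world to camera coordinates, as OpenCV has them. Camera axes: x right, y down, z forward; pixel columns grow to the right and rows downward; lengths in m; the calibration is good to about 2 mm. A picture is of the moment at which its call begins. camera_params takes no time and is no camera call.
- workorder.sign_off(): hands the job in; it is judged then, once.
The state is a dict: "t": time; "q": joint angles; "qd": joint speeds; "tau": joint torques, N m; "tcp_pos": TCP position; "tool_rot": TCP orientation; "force": force on the tool from outside, world axes, zero at the start; "ft_torque": the same for the moment, N m; "finger_gap": opening from 0.0 (shut) to 1.0 (fully open); "gripper_force": force on a finger pad.
Only numpy, scipy, OpenCV 4.12 (cv2) and the standard library are available. Lean on these libraries where they do the work, as an engineer would, in place of code of your own. Each camera call takes 0.05 s, during which the arm holds its last target. There are 200 camera calls.

TASK

Load the label roll on the unwinder: lift the roll out of the cardboard tray, stand it on end on the bare cart top and let go of it, then take it again from above and lower it over the upright spindle, turning it until the notches of its core drop over the two drive lugs and it sits fully down on the platter. Then slide the hold-down flange over the spindle, disc side down, until it lies flat on the roll. Leave the wine bottle, the taller roll and the tape where they stand.

Things in the scene. Friction and masses are not known exactly. Their poses are not given: they have to be found in the camera images.
- label_roll: Roll of blank self-adhesive labels, 60 mm across, 50 mm long, 0.16 kg, lying on its side in the carton at the start. Origin at its middle; z along its axis; both ends alike. Brown core with a 31 mm bore and two opposite full-length notches on its +x and -x sides, 12.5 mm wide, reaching 20 mm from the axis. Top view upright: notches lie on the x line.
- carton: Low cardboard tray 140 mm along its x, 106 mm along its y, walls 3 mm thick and 20 mm high, fixed; origin under its middle. The roll lies along the tray's y axis between two ribs at x = +-19 mm, the roll's axis 34 mm above the cart, with 37 mm free on either side of it and about 25 mm beyond its ends, inside the walls.
- unwinder: Label unwinder: grey base plate 155 x 145 mm, fixed, origin on the cart top under the spindle's axis; the plate reaches from -60 to +95 mm along its x and -55 to +90 mm along its y. A guide roller and a tension-arm roller, up to 92 mm high, stand on it 81 mm and more to its +x side. Between it and the carton the cart top is bare but for the flange, out to a tray of bottle cups that begins at about x = 0.58.
- spindle_seat (a point): Point on the spindle's axis at the platter's upper face, 34 mm above the cart, where the roll sits (its middle then 25 mm higher). Turns with the spindle, x through both lugs. Spindle 28 mm thick, top 74 mm above this point, tapered over the last 16 mm. Lugs opposite each other at +x and -x, 9 mm wide, out to 18.5 mm from the axis, 14 mm high, bevelled on top. Platter 55 mm across.
- spindle (a joint): Angle of the spindle about its upright axis in rad, positive anticlockwise from above, 0 when the lugs lie on the unwinder's x axis; it turns stiffly, braked with about 0.25 N m.
- flange: Hold-down flange of grey plastic, 0.08 kg: disc 54 mm across and 5 mm thick below, hub 38 mm across on it up to 40 mm height, open bore 31 mm right through. Origin at the centre of its underside, z up through the hub. Lies disc down on the cart; seated on the loaded roll its origin is 50 mm above spindle_seat. Grip the hub above the disc.
- tall_roll: Bystander: another label roll standing on end, 66 mm across, 70 mm tall, with a narrow plain round core; does not fit the spindle. Origin at its middle.
- wine_bottle: Bystander: filled slim wine bottle standing on the cart, 60 mm across, 325 mm tall; origin under its base.
- tape: Bystander: roll of packing tape lying flat, 68 mm across, 24 mm high; origin under its middle.
There are look-alikes about, which are no part of the job. Leave any orange look-alike of the flange alone.

How it is judged:
By the outcome, as a careful person would: the job done as asked, in the order asked, and still so for the second after the job is handed in, with the robot touching nothing.
It also fails if it takes over 67 s, if anything falls off the work surface, if the arm or the gripper's body presses on something with over 40 N, if the wrist force passes 120 N, or if a joint passes its speed limit or range.

## Working session

There is one attempt and no reset: what is moved stays moved. The work goes in short steps, Python scripts to look and compute and a shell command to move; the robot and the scene stay as the last step left them, time stands still between calls to the robot, and variables do not carry over. Pictures are saved under pics/ and viewed, at most 10 in all, crops included, and the job is handed in when it is done.

```bash
ls; mkdir -p pics; cat > h.py <<'E'
import numpy as np, cv2
from station import sense, eyes, workorder, manip
from scipy.spatial.transform import Rotation as R
def cam(n):
    p=eyes.camera_params(n); K=np.array([[p['fx'],0,p['cx']],[0,p['fy'],p['cy']],[0,0,1.]])
    return K,np.array(p['D'],float),np.array(p['rvec'],float),np.array(p['tvec'],float)
def ray(n,uv):
    K,D,r,t=cam(n); u=cv2.undistortPoints(np.array(uv,float).reshape(-1,1,2),K,D).reshape(-1,2)
    M=cv2.Rodrigues(r)[0]; return -M.T@t, np.c_[u,np.ones(len(u))]@M
def onz(n,uv,z):
    c,d=ray(n,uv); return c+d*((z-c[2])/d[:,2])[:,None]
def proj(n,P):
    K,D,r,t=cam(n); return cv2.projectPoints(np.array(P,float).reshape(-1,1,3),r,t,K,D)[0].reshape(-1,2)
def snap(n,f):
    a=eyes.snapshot(n); cv2.imwrite('pics/'+f,a[:,:,::-1]); return a
E
python3 - <<'E'
from h import *
s=sense(); print(s)
for n in('top','scene'):
    snap(n,n+'0.png'); print(n,ray(n,[[320,200]]))
E
```

```text
pics
{'t': 0.0, 'q': array([ 1.11548705e+00,  5.28441426e-01,  1.43389720e+00,  6.69148622e-06,
        1.18137945e+00, -1.78437528e-01]), 'qd': array([ 0.00135545, -0.00109192,  0.00105194,  0.00073101, -0.00029495,
        0.00139227]), 'tau': array([ 9.86930463e-04, -4.42346442e+01, -1.78027582e+01, -1.90784258e-04,
        8.30252218e-03, -1.24035139e-05]), 'tcp_pos': array([0.17052751, 0.60071032, 0.30295026]), 'tool_rot': array([ 1.37995307e-01,  9.90432313e-01, -1.00883768e-03, -3.34077108e-04]), 'force': array([-1.07925376,  0.63650497,  0.28270616]), 'ft_torque': array([ 0.01314626, -0.0176139 , -0.03517107]), 'gripper_force': 0.0, 'finger_gap': 0.9963661165757456}
top (array([0.38139965, 0.01495245, 1.14120227]), array([[ 0.17876069, -0.01120322, -0.98406925]]))
scene (array([-0.02717885, -0.31147773,  0.88387625]), array([[ 0.56118302,  0.27672035, -0.78040157]]))
```

View pics/top0.png

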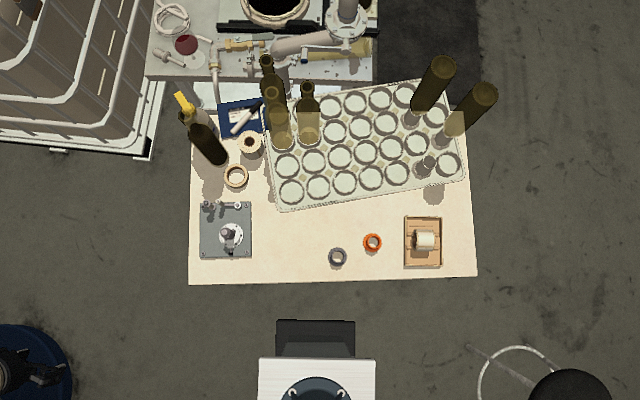

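View pics/scene0.png

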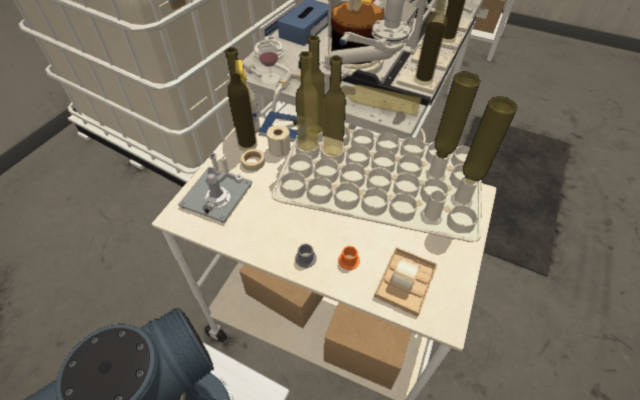

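The top view shows the unwinder at about (228,232), the flange at (337,257), the orange look-alike at (372,242), and the roll at (424,240) in its carton. I'll zoom in on these.

```bash
python3 - <<'E'
from h import *
t=cv2.imread('pics/top0.png'); s=cv2.imread('pics/scene0.png')
c=lambda a,x,y,w,h:cv2.resize(a[y:y+h,x:x+w],(400,300),interpolation=cv2.INTER_CUBIC)
cv2.imwrite('pics/crop0.png',np.vstack([np.hstack([c(t,190,195,80,60+6),c(t,315,212,140,60)]),np.hstack([c(s,176,146,80,60+12),c(s,290,235,155,80)])]))
for nm,p,z in[('plate corners',[[201,203],[251,204],[251,257],[201,259]],0.01),('carton',[[405,217],[441,217],[442,267],[405,268]],.02),('cup tray',[[276,211],[464,180]],0.05)]: print(nm,onz('top',p,z).round(3).tolist())
E
```

```text
plate corners [[0.568, 0.339, 0.01], [0.57, 0.197, 0.01], [0.421, 0.189, 0.01], [0.411, 0.327, 0.01]]
carton [[0.544, -0.239, 0.02], [0.546, -0.342, 0.02], [0.406, -0.342, 0.02], [0.401, -0.238, 0.02]]
cup tray [[0.546, 0.121, 0.05], [0.649, -0.402, 0.05]]
```

View pics/crop0.png

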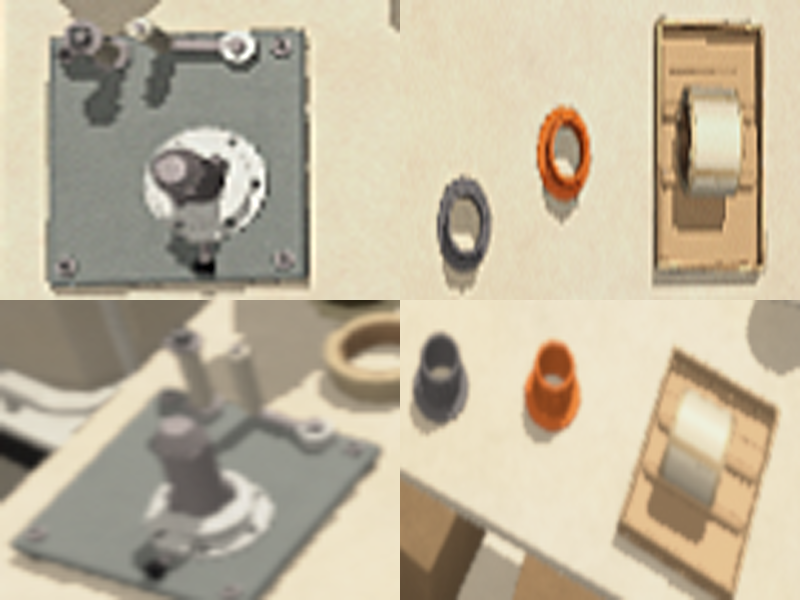

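```bash
python3 - <<'E'
from h import *
print(manip.tips_ahead)
def tri(a,b):
    c1,d1=ray('top',[a]);c2,d2=ray('scene',[b]);d1=d1[0]/np.linalg.norm(d1);d2=d2[0]/np.linalg.norm(d2)
    k=np.linalg.lstsq(np.c_[d1,-d2],c2-c1,rcond=None)[0];p,q=c1+k[0]*d1,c2+k[1]*d2
    return ((p+q)/2).round(4),np.linalg.norm(p-q).round(4)
print('spindle top',tri([224.4,232],[212,176]), onz('top',[[224.4,232]],.108))
T=cv2.imread('pics/top0.png');S=cv2.imread('pics/scene0.png')
def blob(im,m,box):
    x,y,w,h=box; z=np.zeros(im.shape[:2],np.uint8); z[y:y+h,x:x+w]=255; m=cv2.bitwise_and(m,z)
    c=max(cv2.findContours(m,0,1)[0],key=cv2.contourArea); return c
for n,im,bp,bf,br in(('top',T,(212,215,40,40),(322,240,30,32),(410,222,28,40)),('scene',S,(196,180,45,40),(290,238,30,35),(385,250,40,50))):
    hsv=cv2.cvtColor(im,40)
    h=hsv[...,0];s=hsv[...,1];v=hsv[...,2]
    for nm,m,b,zz in(('platter',(v>175)&(s<40),bp,.034),('flange',(v<125)&(s<70),bf,0.005),('roll',(v>190)&(s<62),br,.05)):
        c=blob(im,(m*255).astype(np.uint8),b); hull=cv2.convexHull(c)
        e=cv2.fitEllipse(hull) if len(hull)>4 else None
        print(n,nm,cv2.boundingRect(c),cv2.contourArea(c),np.round(e[0],1),np.round(e[1],1),onz(n,[e[0]],zz).round(4))
E
```

```text
0.0726
spindle top (array([0.4793, 0.2456, 0.1046]), np.float64(0.0002)) [[0.47893691 0.24495227 0.108     ]]
top platter (222, 223, 21, 23) 144.5 [232.1 233.5] [20.3 23.4] [[0.4825 0.2402 0.034 ]]
top flange (328, 248, 18, 19) 237.5 [336.6 256.6] [17.5 18.9] [[ 0.4286 -0.0485  0.005 ]]
top roll (418, 232, 16, 14) 176.0 [424.6 238.7] [15.4 21.5] [[ 0.4809 -0.2857  0.05  ]]
scene platter (215, 187, 16, 20) 98.0 [221.7 196.5] [15.8 18.9] [[0.4767 0.2291 0.034 ]]
scene flange (296, 245, 18, 23) 292.0 [304.5 256. ] [17.6 23.2] [[ 0.4293 -0.045   0.005 ]]
scene roll (397, 259, 21, 19) 226.0 [407.  268.2] [19.4 20.7] [[ 0.4829 -0.2837  0.05  ]]
```

```bash
cat >> h.py <<'E'
def tool(yaw,tilt=0):  # yaw of tool x (deg) when pointing down, then turn about tool y
    return R.from_euler('z',yaw,degrees=True)*R.from_euler('x',180,degrees=True)*R.from_euler('y',tilt,degrees=True)
def plan(legs):  # legs: (pos,Rot,n); prints deltas per row in tool axes, for reading
    s=sense(); p=s['tcp_pos']; r=R.from_quat(s['tool_rot'])
    for tp,tr,n in legs:
        tp=np.array(tp); w=(r.inv()*tr).as_rotvec(degrees=True)/n
        out=[]
        for i in range(n):
            d=r.inv().apply((tp-p)/(n-i))*100; out.append(' '.join('%.1f'%v for v in d))
            p=p+r.apply(d.round(1)/100); r=r*R.from_rotvec(w,degrees=True)
        print(n,'rows w',w.round(1),'d:',' | '.join(out))
E
python3 - <<'E'
from h import *
plan([((.40,.25,.28),tool(127),8),((.46,-.18,.25),tool(90),8),((.475,-.198,.117),tool(90,-45),6)])
E
```

```text
8 rows w [-0.   0.   4.6] d: -4.0 -3.4 0.3 | -4.2 -3.1 0.3 | -4.5 -2.8 0.3 | -4.7 -2.4 0.3 | -4.8 -2.0 0.3 | -5.0 -1.6 0.3 | -5.1 -1.2 0.3 | -5.1 -0.7 0.2
8 rows w [ 0.  -0.   4.6] d: -4.7 -2.6 0.4 | -5.0 -2.3 0.4 | -5.1 -1.8 0.4 | -5.2 -1.4 0.4 | -5.4 -1.0 0.4 | -5.4 -0.6 0.3 | -5.4 -0.1 0.4 | -5.5 0.3 0.3
6 rows w [-0.  -7.5 -0. ] d: -0.3 0.2 2.2 | 0.0 0.3 2.2 | 0.3 0.2 2.2 | 0.6 0.3 2.2 | 0.9 0.2 2.1 | 1.1 0.3 2.0
```

```bash
python3 -m inch '[{"dx":-4,"dy":-3.4,"dz":0.3,"wz":4.6},{"dx":-4.2,"dy":-3.1,"dz":0.3,"wz":4.6},{"dx":-4.5,"dy":-2.8,"dz":0.3,"wz":4.6},{"dx":-4.7,"dy":-2.4,"dz":0.3,"wz":4.6},{"dx":-4.8,"dy":-2,"dz":0.3,"wz":4.6},{"dx":-5,"dy":-1.6,"dz":0.3,"wz":4.6},{"dx":-5.1,"dy":-1.2,"dz":0.3,"wz":4.6},{"dx":-5.1,"dy":-0.7,"dz":0.2,"wz":4.6}]' 1 40
python3 -m inch '[{"dx":-4.7,"dy":-2.6,"dz":0.4,"wz":4.6},{"dx":-5,"dy":-2.3,"dz":0.4,"wz":4.6},{"dx":-5.1,"dy":-1.8,"dz":0.4,"wz":4.6},{"dx":-5.2,"dy":-1.4,"dz":0.4,"wz":4.6},{"dx":-5.4,"dy":-1,"dz":0.4,"wz":4.6},{"dx":-5.4,"dy":-0.6,"dz":0.3,"wz":4.6},{"dx":-5.4,"dy":-0.1,"dz":0.4,"wz":4.6},{"dx":-5.5,"dy":0.3,"dz":0.3,"wz":4.6}]'
python3 - <<'E'
from h import *
print(sense()['q'].round(2))
plan([((.475,-.198,.117),tool(90,-45),6)])
E
```

```text
[ 1.12  0.53  1.43  0.    1.18 -0.18]
6 rows w [ 4.8 -6.4 11.7] d: -8.5 -11.4 3.1 | -10.2 -9.2 5.0 | -11.1 -6.5 6.9 | -11.2 -3.5 8.6 | -10.6 -0.5 10.0 | -9.3 2.5 11.0invalid input at $[0]: expected keys dx, dy, dz, wx, wy, wz
invalid input at $[0]: expected keys dx, dy, dz, wx, wy, wz
```

```bash
python3 -m inch '[{"dx":-4,"dy":-3.4,"dz":0.3,"wx":0,"wy":0,"wz":4.6},{"dx":-4.2,"dy":-3.1,"dz":0.3,"wx":0,"wy":0,"wz":4.6},{"dx":-4.5,"dy":-2.8,"dz":0.3,"wx":0,"wy":0,"wz":4.6},{"dx":-4.7,"dy":-2.4,"dz":0.3,"wx":0,"wy":0,"wz":4.6},{"dx":-4.8,"dy":-2,"dz":0.3,"wx":0,"wy":0,"wz":4.6},{"dx":-5,"dy":-1.6,"dz":0.3,"wx":0,"wy":0,"wz":4.6},{"dx":-5.1,"dy":-1.2,"dz":0.3,"wx":0,"wy":0,"wz":4.6},{"dx":-5.1,"dy":-0.7,"dz":0.2,"wx":0,"wy":0,"wz":4.6}]' 1 40
python3 -m inch '[{"dx":-4.7,"dy":-2.6,"dz":0.4,"wx":0,"wy":0,"wz":4.6},{"dx":-5,"dy":-2.3,"dz":0.4,"wx":0,"wy":0,"wz":4.6},{"dx":-5.1,"dy":-1.8,"dz":0.4,"wx":0,"wy":0,"wz":4.6},{"dx":-5.2,"dy":-1.4,"dz":0.4,"wx":0,"wy":0,"wz":4.6},{"dx":-5.4,"dy":-1,"dz":0.4,"wx":0,"wy":0,"wz":4.6},{"dx":-5.4,"dy":-0.6,"dz":0.3,"wx":0,"wy":0,"wz":4.6},{"dx":-5.4,"dy":-0.1,"dz":0.4,"wx":0,"wy":0,"wz":4.6},{"dx":-5.5,"dy":0.3,"dz":0.3,"wx":0,"wy":0,"wz":4.6}]'
python3 - <<'E'
from h import *
print(sense()['q'].round(2))
plan([((.475,-.198,.117),tool(90,-45),6)])
E
```

```text
t: 1.1
tcp_pos: [0.4018, 0.2499, 0.2806]
tool_rot: [0.445, 0.896, -0.0, -0.0]
force: [0.5, 0.1, 0.2]
finger_gap: 1.0
gripper_force: 0.0
t: 2.1
tcp_pos: [0.4645, -0.1806, 0.2506]
tool_rot: [0.705, 0.709, 0.0, -0.0]
force: [0.5, 0.9, -0.2]
finger_gap: 1.001
gripper_force: 0.0
[-0.6   0.44  1.8   0.    0.9  -0.6 ]
6 rows w [ 0.  -7.5  0.1] d: -0.3 0.2 2.2 | 0.0 0.2 2.2 | 0.3 0.2 2.2 | 0.6 0.2 2.2 | 0.9 0.1 2.1 | 1.1 0.2 2.0
```

```bash
python3 -m inch '[{"dx":-0.3,"dy":0.2,"dz":2.2,"wx":0,"wy":-7.5,"wz":0},{"dx":0,"dy":0.2,"dz":2.2,"wx":0,"wy":-7.5,"wz":0},{"dx":0.3,"dy":0.2,"dz":2.2,"wx":0,"wy":-7.5,"wz":0},{"dx":0.6,"dy":0.2,"dz":2.2,"wx":0,"wy":-7.5,"wz":0},{"dx":0.9,"dy":0.1,"dz":2.1,"wx":0,"wy":-7.5,"wz":0},{"dx":1.1,"dy":0.2,"dz":2.0,"wx":0,"wy":-7.5,"wz":0}]'
python3 - <<'E'
from h import *
print(sense()['q'].round(2))
t=snap('top','t1.png');s=snap('scene','s1.png')
c=lambda a,x,y,w,h:cv2.resize(a[y:y+h,x:x+w,::-1],(400,400),interpolation=cv2.INTER_CUBIC)
cv2.imwrite('pics/c1.png',np.hstack([c(t,370,200,80,80),c(s,350,220,100,100)]))
plan([((.475,-.198,.117),tool(90,-45),1),((.475,-.248,.068),tool(90,-45),4)])
E
```

```text
t: 2.85
tcp_pos: [0.4723, -0.1944, 0.1284]
tool_rot: [0.66, 0.663, -0.253, 0.246]
force: [-0.6, 0.3, -0.9]
finger_gap: 0.999
gripper_force: 0.0
[-0.33  0.76  1.96 -1.38  0.69  0.89]
1 rows w [-0.7 -4.   0.9] d: 0.1 0.4 1.0
4 rows w [0. 0. 0.] d: -0.0 0.0 1.7 | -0.0 0.0 1.8 | -0.0 0.0 1.7 | -0.0 0.0 1.8
```

View pics/c1.png

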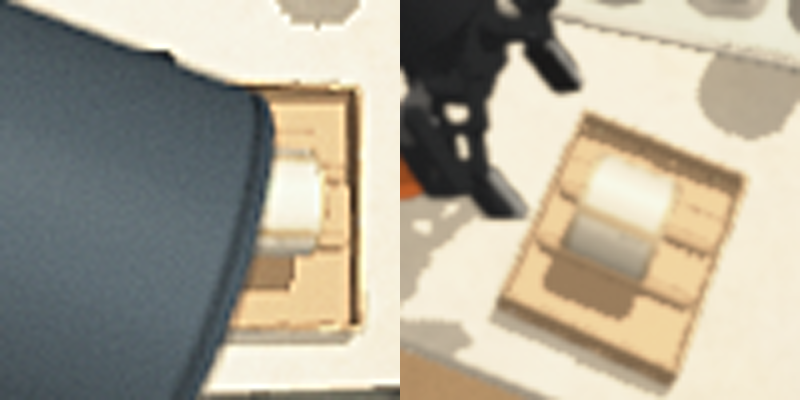

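```bash
python3 - <<'E'
from h import *
print(onz('top',[[434.4,239],[417.0,239]],.045).round(4), onz('top',[[425,230.5],[425,250]],.034).round(4))
print(proj('top',[[.475,-.288+y,.034+.0] for y in(-.025,.025)]))
d=np.array([0,.53,.848])
P=np.array([.475,-.280,.034])
plan([(P+d*.115,tool(90,-32),2),(P+d*.048,tool(90,-32),4)])
E
```

```text
[[ 0.4812 -0.3144  0.045 ]
 [ 0.4801 -0.2658  0.045 ]] [[ 0.5052 -0.2915  0.034 ]
 [ 0.4512 -0.2908  0.034 ]]
[[432.75991928 241.55147344]
 [415.00542006 241.13676177]]
2 rows w [-0.4  4.5  0.4] d: -1.2 0.2 0.6 | -1.3 0.2 0.6
4 rows w [ 0.  0. -0.] d: 0.0 -0.0 1.7 | 0.0 -0.0 1.7 | 0.0 -0.0 1.6 | 0.0 -0.0 1.7
```

```bash
python3 -m inch '[{"dx":-1.4,"dy":0.2,"dz":0.7,"wx":-0.4,"wy":4.5,"wz":0.4},{"dx":-1.5,"dy":0.2,"dz":0.7,"wx":-0.4,"wy":4.5,"wz":0.4},{"dx":0,"dy":0,"dz":1.7,"wx":0,"wy":0,"wz":0},{"dx":0,"dy":0,"dz":1.7,"wx":0,"wy":0,"wz":0},{"dx":0,"dy":0,"dz":1.7,"wx":0,"wy":0,"wz":0},{"dx":0,"dy":0,"dz":1.7,"wx":0,"wy":0,"wz":0},{"dx":0,"dy":0,"dz":0,"wx":0,"wy":0,"wz":0}]'
python3 -c "
from h import *
print(sense()['q'].round(2), R.from_quat(sense()['tool_rot']).as_matrix()[:,2].round(3))"
```

```text
t: 3.82
tcp_pos: [0.4761, -0.2627, 0.0786]
tool_rot: [0.682, 0.678, -0.193, 0.197]
force: [0.2, 0.4, -0.7]
finger_gap: 1.0
gripper_force: 0.0
[-0.52  0.83  1.91 -1.37  0.49  0.76] [ 0.004 -0.531 -0.847]
```

```bash
python3 -m inch '[{"dx":0.2,"dy":0,"dz":0.5,"wx":0,"wy":0,"wz":0},{"dx":0,"dy":0,"dz":0,"wx":0,"wy":0,"wz":0},{"dx":0,"dy":0,"dz":0,"wx":0,"wy":0,"wz":0},{"dx":0,"dy":0,"dz":0,"wx":0,"wy":0,"wz":0}]' 0 40
python3 -m inch '[{"dx":0,"dy":0,"dz":0,"wx":0,"wy":0,"wz":0},{"dx":0,"dy":0,"dz":0,"wx":0,"wy":0,"wz":0}]'
```

```text
t: 4.32
tcp_pos: [0.4783, -0.2628, 0.074]
tool_rot: [0.68, 0.678, -0.192, 0.2]
force: [4.6, 1.3, 4.4]
finger_gap: 0.696
gripper_force: 43.2
t: 4.58
tcp_pos: [0.4783, -0.2628, 0.074]
tool_rot: [0.68, 0.678, -0.192, 0.2]
force: [5.5, 1.1, 3.7]
finger_gap: 0.692
gripper_force: 43.2
```

```bash
python3 - <<'E'
from h import *
plan([((.478,-.263,.165),tool(90,-32),3),((.47,-.12,.22),tool(50,0),7)])
plan([((.478,-.263,.165),tool(90,-32),3),((.47,-.12,.22),tool(50,0),7),((.44,.06,.15),tool(0,58),10)])
E
```

```text
3 rows w [ 0.2  0.1 -0.1] d: -1.6 0.0 -2.6 | -1.6 0.0 -2.5 | -1.7 0.0 -2.6
7 rows w [1.6 4.4 5.6] d: 1.3 -0.1 -1.7 | 1.4 -0.3 -1.6 | 1.5 -0.5 -1.5 | 1.6 -0.7 -1.4 | 1.6 -0.9 -1.3 | 1.6 -1.0 -1.1 | 1.6 -1.2 -0.9
3 rows w [ 0.2  0.1 -0.1] d: -1.6 0.0 -2.6 | -1.6 0.0 -2.5 | -1.7 0.0 -2.6
7 rows w [1.6 4.4 5.6] d: 1.3 -0.1 -1.7 | 1.4 -0.3 -1.6 | 1.5 -0.5 -1.5 | 1.6 -0.7 -1.4 | 1.6 -0.9 -1.3 | 1.6 -1.0 -1.1 | 1.6 -1.2 -0.9
10 rows w [-2.5  5.4  4.6] d: 1.2 -1.4 0.7 | 1.0 -1.5 0.7 | 0.8 -1.6 0.8 | 0.6 -1.7 0.7 | 0.4 -1.8 0.7 | 0.2 -1.8 0.7 | -0.0 -1.9 0.6 | -0.2 -1.9 0.5 | -0.4 -1.9 0.4 | -0.6 -1.8 0.3
```

```bash
python3 -m inch '[{"dx":-1.6,"dy":0,"dz":-2.6,"wx":0,"wy":0,"wz":0},{"dx":-1.6,"dy":0,"dz":-2.5,"wx":0,"wy":0,"wz":0},{"dx":-1.7,"dy":0,"dz":-2.6,"wx":0,"wy":0,"wz":0},{"dx":1.3,"dy":-0.1,"dz":-1.7,"wx":1.6,"wy":4.4,"wz":5.6},{"dx":1.4,"dy":-0.3,"dz":-1.6,"wx":1.6,"wy":4.4,"wz":5.6},{"dx":1.5,"dy":-0.5,"dz":-1.5,"wx":1.6,"wy":4.4,"wz":5.6},{"dx":1.6,"dy":-0.7,"dz":-1.4,"wx":1.6,"wy":4.4,"wz":5.6},{"dx":1.6,"dy":-0.9,"dz":-1.3,"wx":1.6,"wy":4.4,"wz":5.6},{"dx":1.6,"dy":-1,"dz":-1.1,"wx":1.6,"wy":4.4,"wz":5.6},{"dx":1.6,"dy":-1.2,"dz":-0.9,"wx":1.6,"wy":4.4,"wz":5.6}]'
python3 - <<'E'
from h import *
print(sense()['q'].round(2))
plan([((.44,.06,.15),tool(0,58),10)])
E
```

```text
t: 5.82
tcp_pos: [0.4668, -0.1183, 0.2184]
tool_rot: [0.908, 0.418, 0.004, -0.001]
force: [-0.5, -0.4, -1.9]
finger_gap: 0.692
gripper_force: 44.5
[-0.48  0.47  1.87  0.01  0.79  0.22]
10 rows w [-2.5  5.4  4.5] d: 1.2 -1.4 0.7 | 1.0 -1.5 0.7 | 0.8 -1.6 0.8 | 0.6 -1.7 0.7 | 0.4 -1.7 0.7 | 0.2 -1.8 0.7 | 0.0 -1.8 0.6 | -0.2 -1.8 0.5 | -0.4 -1.9 0.4 | -0.5 -1.8 0.3
```

```bash
python3 -m inch '[{"dx":1.2,"dy":-1.4,"dz":0.7,"wx":-2.5,"wy":5.4,"wz":4.5},{"dx":1,"dy":-1.5,"dz":0.7,"wx":-2.5,"wy":5.4,"wz":4.5},{"dx":0.8,"dy":-1.6,"dz":0.8,"wx":-2.5,"wy":5.4,"wz":4.5},{"dx":0.6,"dy":-1.7,"dz":0.7,"wx":-2.5,"wy":5.4,"wz":4.5},{"dx":0.4,"dy":-1.7,"dz":0.7,"wx":-2.5,"wy":5.4,"wz":4.5},{"dx":0.2,"dy":-1.8,"dz":0.7,"wx":-2.5,"wy":5.4,"wz":4.5},{"dx":0,"dy":-1.8,"dz":0.6,"wx":-2.5,"wy":5.4,"wz":4.5},{"dx":-0.2,"dy":-1.8,"dz":0.5,"wx":-2.5,"wy":5.4,"wz":4.5},{"dx":-0.4,"dy":-1.9,"dz":0.4,"wx":-2.5,"wy":5.4,"wz":4.5},{"dx":-0.5,"dy":-1.8,"dz":0.3,"wx":-2.5,"wy":5.4,"wz":4.5}]'
python3 - <<'E'
from h import *
s=sense();print(s['q'].round(2),R.from_quat(s['tool_rot']).as_matrix().round(3))
t=snap('top','t2.png');s=snap('scene','s2.png')
c=lambda a,x,y,w,h:cv2.resize(a[y:y+h,x:x+w,::-1],(400,400),interpolation=cv2.INTER_CUBIC)
cv2.imwrite('pics/c2.png',np.hstack([c(t,260,180,100,100),c(s,220,140,120,120)]))
E
```

```text
t: 7.08
tcp_pos: [0.4416, 0.0274, 0.1685]
tool_rot: [0.915, 0.124, 0.382, -0.041]
force: [-77.4, 25.6, 20.7]
finger_gap: 0.689
gripper_force: 45.5
[-0.43  0.72  2.44  2.48  0.81 -1.62] [[ 0.678  0.259  0.688]
 [ 0.196 -0.966  0.17 ]
 [ 0.709  0.02  -0.705]]
```

View pics/c2.png

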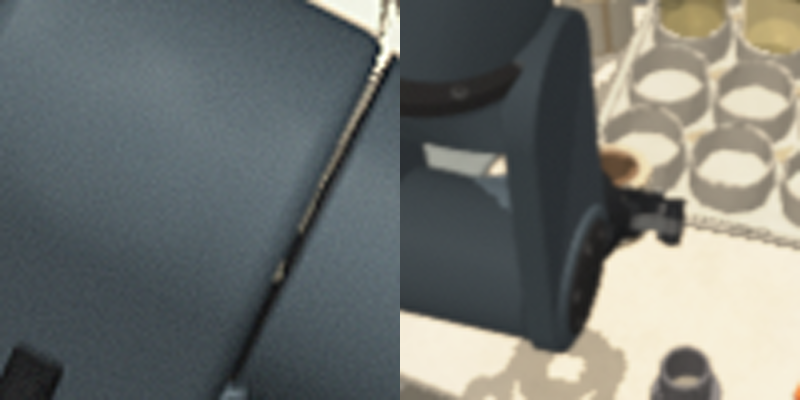

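```bash
python3 -m inch '[{"dx":0,"dy":0,"dz":0,"wx":0,"wy":0,"wz":0}]'
python3 - <<'E'
from h import *
s=sense();print(s['q'].round(2),s['qd'].round(2))
E
```

```text
t: 7.3
tcp_pos: [0.4406, 0.0283, 0.168]
tool_rot: [0.916, 0.125, 0.379, -0.044]
force: [-0.3, -0.1, -1.8]
finger_gap: 0.69
gripper_force: 45.4
[-0.43  0.72  2.44  2.47  0.8  -1.61] [-0.01 -0.03  0.    0.    0.01 -0.01]
```

```bash
python3 - <<'E'
from h import *
c=np.array([-.0018,0,.0483]); T=tool(60,58)
f=lambda x,y,z:np.array([x,y,z])-T.apply(c)
print(f(.485,.1,.025), T.apply([.847,0,-.531]))
plan([(f(.485,.1,.1),T,6),(f(.485,.1,.04),T,3)])
E
```

```text
[0.46499657 0.06535304 0.05212159] [-7.35961127e-04 -1.27472206e-03  9.99683867e-01]
6 rows w [ 5.9  2.1 -4.6] d: -0.1 -0.5 0.9 | -0.1 -0.4 0.9 | -0.1 -0.3 0.9 | -0.1 -0.2 1.0 | -0.1 -0.2 1.0 | -0.1 -0.0 1.0
3 rows w [-0. -0.  0.] d: -1.7 -0.0 1.1 | -1.7 -0.0 1.0 | -1.7 -0.0 1.1
```

```bash
python3 -m inch '[{"dx":-0.1,"dy":-0.5,"dz":0.9,"wx":5.9,"wy":2.1,"wz":-4.6},{"dx":-0.1,"dy":-0.4,"dz":0.9,"wx":5.9,"wy":2.1,"wz":-4.6},{"dx":-0.1,"dy":-0.3,"dz":0.9,"wx":5.9,"wy":2.1,"wz":-4.6},{"dx":-0.1,"dy":-0.2,"dz":1.0,"wx":5.9,"wy":2.1,"wz":-4.6},{"dx":-0.1,"dy":-0.2,"dz":1.0,"wx":5.9,"wy":2.1,"wz":-4.6},{"dx":-0.1,"dy":0,"dz":1.0,"wx":5.9,"wy":2.1,"wz":-4.6}]'
python3 - <<'E'
from h import *
s=sense();print(s['q'].round(2))
c=np.array([-.0018,0,.0483]); T=tool(60,58)
f=lambda x,y,z:np.array([x,y,z])-T.apply(c)
plan([(f(.485,.1,.085),T,2),(f(.485,.1,.035),T,4)])
E
```

```text
t: 8.05
tcp_pos: [0.4659, 0.0638, 0.128]
tool_rot: [0.757, 0.441, 0.419, -0.239]
force: [1.8, -0.3, -1.5]
finger_gap: 0.691
gripper_force: 45.4
[-0.56  0.89  2.19  1.5   1.01 -1.5 ]
2 rows w [0.1 0.2 0.2] d: -0.6 -0.1 0.5 | -0.7 -0.1 0.4
4 rows w [ 0.  0. -0.] d: -1.1 0.0 0.7 | -1.0 0.0 0.7 | -1.1 0.0 0.6 | -1.0 0.0 0.7
```

```bash
python3 -m inch '[{"dx":-0.6,"dy":-0.1,"dz":0.5,"wx":0,"wy":0,"wz":0},{"dx":-0.7,"dy":-0.1,"dz":0.4,"wx":0.1,"wy":0.2,"wz":0.2},{"dx":-1.1,"dy":0,"dz":0.7,"wx":0,"wy":0,"wz":0},{"dx":-1,"dy":0,"dz":0.7,"wx":0,"wy":0,"wz":0},{"dx":-1.1,"dy":0,"dz":0.6,"wx":0,"wy":0,"wz":0},{"dx":-0.8,"dy":0,"dz":0.5,"wx":0,"wy":0,"wz":0},{"dx":0,"dy":0,"dz":0,"wx":0,"wy":0,"wz":0}]'
python3 - <<'E'
from h import *
s=sense();r=R.from_quat(s['tool_rot']);c=np.array([-.0018,0,.0483]);print(s['tcp_pos']+r.apply(c),r.apply([.847,0,-.531]).round(3))
t=snap('top','t3.png');s=snap('scene','s3.png')
c=lambda a,x,y,w,h:cv2.resize(a[y:y+h,x:x+w,::-1],(400,400),interpolation=cv2.INTER_CUBIC)
cv2.imwrite('pics/c3.png',np.hstack([c(t,240,180,100,100),c(s,220,140,100,100)]))
E
```

```text
t: 8.93
tcp_pos: [0.4652, 0.0659, 0.0636]
tool_rot: [0.758, 0.437, 0.42, -0.241]
force: [0.7, 0.0, -2.2]
finger_gap: 0.689
gripper_force: 45.4
[0.48529974 0.10050163 0.0364828 ] [-0.002 -0.     1.   ]
```

View pics/c3.png

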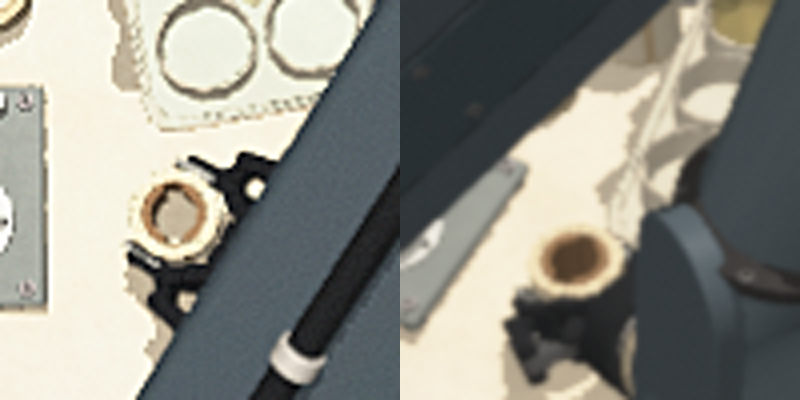

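```bash
python3 -m inch '[{"dx":-0.4,"dy":0,"dz":0.25,"wx":0,"wy":0,"wz":0},{"dx":-0.4,"dy":0,"dz":0.25,"wx":0,"wy":0,"wz":0},{"dx":-0.1,"dy":0,"dz":0.06,"wx":0,"wy":0,"wz":0},{"dx":0,"dy":0,"dz":0,"wx":0,"wy":0,"wz":0}]'
python3 -m inch '[{"dx":-0.1,"dy":0,"dz":0.06,"wx":0,"wy":0,"wz":0},{"dx":0,"dy":0,"dz":0,"wx":0,"wy":0,"wz":0}]'
```

```text
t: 9.52
tcp_pos: [0.4653, 0.0659, 0.0538]
tool_rot: [0.758, 0.437, 0.421, -0.241]
force: [-0.1, -0.5, -2.3]
finger_gap: 0.689
gripper_force: 45.4
t: 9.78
tcp_pos: [0.4653, 0.0658, 0.0527]
tool_rot: [0.758, 0.437, 0.421, -0.241]
force: [0.2, 0.0, -1.6]
finger_gap: 0.691
gripper_force: 45.4
```

```bash
python3 -m inch '[{"dx":-0.1,"dy":0,"dz":0.06,"wx":0,"wy":0,"wz":0},{"dx":0,"dy":0,"dz":0,"wx":0,"wy":0,"wz":0}]'
python3 -m inch '[{"dx":-0.1,"dy":0,"dz":0.06,"wx":0,"wy":0,"wz":0},{"dx":0,"dy":0,"dz":0,"wx":0,"wy":0,"wz":0}]'
```

```text
t: 10.02
tcp_pos: [0.4653, 0.0658, 0.0515]
tool_rot: [0.758, 0.437, 0.421, -0.241]
force: [0.3, -0.8, -2.6]
finger_gap: 0.691
gripper_force: 45.4
t: 10.28
tcp_pos: [0.4653, 0.0658, 0.0503]
tool_rot: [0.758, 0.437, 0.421, -0.241]
force: [-0.4, 0.7, -1.5]
finger_gap: 0.691
gripper_force: 45.4
```

```bash
for i in 1 2 3; do python3 -m inch '[{"dx":-0.1,"dy":0,"dz":0.06,"wx":0,"wy":0,"wz":0},{"dx":0,"dy":0,"dz":0,"wx":0,"wy":0,"wz":0}]' | grep -E 'tcp|force'; done
```

```text
tcp_pos: [0.4653, 0.0658, 0.0491]
force: [0.0, 0.6, -2.1]
gripper_force: 45.4
tcp_pos: [0.4653, 0.0657, 0.048]
force: [-0.1, -1.4, -2.5]
gripper_force: 45.4
tcp_pos: [0.4652, 0.0657, 0.0468]
force: [0.1, -0.4, -2.2]
gripper_force: 45.4
```

```bash
for i in 1 2 3; do python3 -m inch '[{"dx":-0.1,"dy":0,"dz":0.06,"wx":0,"wy":0,"wz":0},{"dx":0,"dy":0,"dz":0,"wx":0,"wy":0,"wz":0}]' | grep -E 'tcp|force'; done
```

```text
tcp_pos: [0.4653, 0.0659, 0.0465]
force: [0.0, -1.8, 5.0]
gripper_force: 45.6
tcp_pos: [0.4653, 0.066, 0.0464]
force: [-3.1, -4.0, 11.1]
gripper_force: 46.0
tcp_pos: [0.4653, 0.0661, 0.0462]
force: [-4.3, -6.7, 15.6]
gripper_force: 46.4
```

```bash
python3 -m inch '[{"dx":0.2,"dy":0,"dz":-0.12,"wx":0,"wy":0,"wz":0},{"dx":0,"dy":0,"dz":0,"wx":0,"wy":0,"wz":0}]' | grep -E 'force'
python3 -m inch '[{"dx":0,"dy":0,"dz":0,"wx":0,"wy":0,"wz":0},{"dx":0,"dy":0,"dz":0,"wx":0,"wy":0,"wz":0},{"dx":0,"dy":0,"dz":-1,"wx":0,"wy":0,"wz":0},{"dx":0,"dy":0,"dz":-3,"wx":0,"wy":0,"wz":0},{"dx":0,"dy":0,"dz":-4,"wx":0,"wy":0,"wz":0},{"dx":0,"dy":0,"dz":-4,"wx":0,"wy":0,"wz":0}]' 1
python3 - <<'E'
from h import *
plan([((.44,.02,.22),tool(30,0),7),((.47,-.14,.30),tool(30,0),4)])
print(sense()['q'].round(2))
E
```

```text
force: [-0.6, -3.1, 7.0]
gripper_force: 45.8
t: 12.78
tcp_pos: [0.4131, -0.0232, 0.1098]
tool_rot: [0.758, 0.437, 0.42, -0.241]
force: [0.7, -0.5, 0.3]
finger_gap: 1.004
gripper_force: 0.0
7 rows w [-2.1 -8.1  3.9] d: 1.7 0.0 -0.2 | 1.7 -0.1 -0.5 | 1.6 -0.2 -0.7 | 1.4 -0.2 -0.9 | 1.3 -0.3 -1.1 | 1.1 -0.3 -1.3 | 0.9 -0.3 -1.5
4 rows w [ 0.  0. -0.] d: -1.3 3.8 -2.0 | -1.4 3.8 -2.0 | -1.3 3.9 -2.0 | -1.4 3.8 -2.0
[-0.84  0.95  2.22  1.28  1.   -1.61]
```

```bash
python3 -m inch '[{"dx":1.7,"dy":0,"dz":-0.2,"wx":-2.1,"wy":-8.1,"wz":3.9},{"dx":1.7,"dy":-0.1,"dz":-0.5,"wx":-2.1,"wy":-8.1,"wz":3.9},{"dx":1.6,"dy":-0.2,"dz":-0.7,"wx":-2.1,"wy":-8.1,"wz":3.9},{"dx":1.4,"dy":-0.2,"dz":-0.9,"wx":-2.1,"wy":-8.1,"wz":3.9},{"dx":1.3,"dy":-0.3,"dz":-1.1,"wx":-2.1,"wy":-8.1,"wz":3.9},{"dx":1.1,"dy":-0.3,"dz":-1.3,"wx":-2.1,"wy":-8.1,"wz":3.9},{"dx":0.9,"dy":-0.3,"dz":-1.5,"wx":-2.1,"wy":-8.1,"wz":3.9}]'
python3 -m inch '[{"dx":-1.3,"dy":3.8,"dz":-2,"wx":0,"wy":0,"wz":0},{"dx":-1.3,"dy":3.8,"dz":-2,"wx":0,"wy":0,"wz":0},{"dx":-1.3,"dy":3.8,"dz":-1,"wx":0,"wy":0,"wz":0},{"dx":-1.3,"dy":3.8,"dz":-1,"wx":0,"wy":0,"wz":0}]'
python3 - <<'E'
from h import *
print(sense()['q'].round(2))
t=snap('top','t4.png');s=snap('scene','s4.png')
c=lambda a,x,y,w,h:cv2.resize(a[y:y+h,x:x+w,::-1],(400,300),interpolation=cv2.INTER_CUBIC)
cv2.imwrite('pics/c4.png',np.vstack([np.hstack([c(t,255,215,40,30),c(t,212,220,40,30)]),np.hstack([c(s,240,185,40,30),c(s,196,175,40,30)])]))
E
```

```text
t: 13.65
tcp_pos: [0.4256, 0.0129, 0.1903]
tool_rot: [0.938, 0.322, 0.096, -0.085]
force: [-0.2, -0.1, 0.2]
finger_gap: 1.0
gripper_force: 0.0
t: 14.15
tcp_pos: [0.4726, -0.1505, 0.2209]
tool_rot: [0.938, 0.323, 0.097, -0.086]
force: [0.0, -0.1, -0.3]
finger_gap: 1.002
gripper_force: 0.0
[-0.65  0.49  1.86  0.34  0.86  0.02]
```

View pics/c4.png

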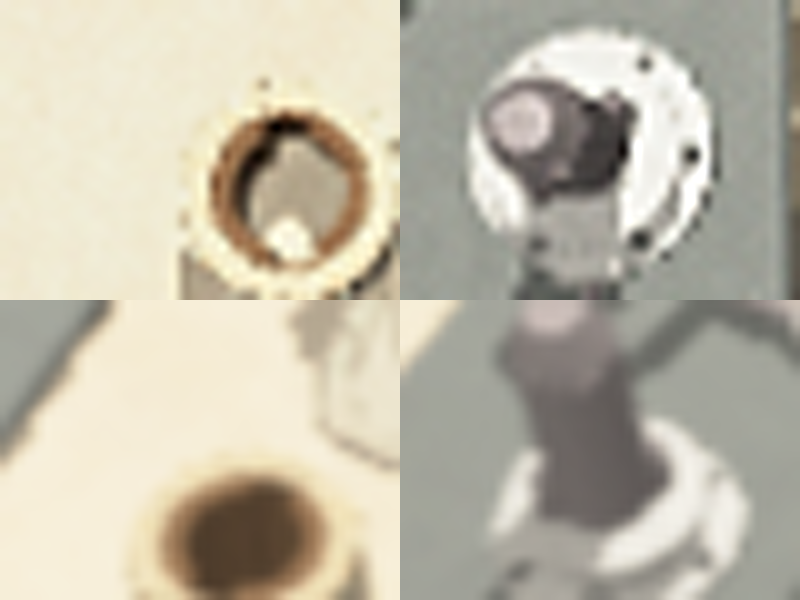

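```bash
python3 - <<'E'
from h import *
im=cv2.imread('pics/t4.png'); x0,y0=255,215
hsv=cv2.cvtColor(im,40); roi=np.zeros(im.shape[:2],bool); roi[222:245,272:296]=1
m=((hsv[...,1]>95)&(hsv[...,0]<20)&roi).astype(np.uint8)
c=np.vstack(cv2.findContours(m,0,1)[0]); hull=cv2.convexHull(c); e=cv2.fitEllipse(hull); print('core',np.round(e[0],2),np.round(e[1],1)); C=onz('top',[e[0]],.05)[0]; print(C.round(4))
a=np.radians(np.arange(0,360,10))
def ringv(ch,rr):
    P=np.c_[C[0]+rr*np.cos(a),C[1]+rr*np.sin(a),np.full(len(a),.05)]
    q=proj('top',P).astype(np.float32); return cv2.remap(ch,q[:,0][None],q[:,1][None],1)[0]
for rr in(.017,.0185,.0195): print(rr,'sat',ringv(hsv[...,1],rr).tolist(),'\nval',ringv(hsv[...,2],rr).tolist())
ax=np.array([.479,.245])
print('axis base/top',(proj('top',[[*ax,.034],[*ax,.048],[*ax,.108]])-[212,220])*10+[400,0],(proj('scene',[[*ax,.034],[*ax,.048],[*ax,.108]])-[196,175])*10+[400,300])
for d in(0,-20,-40,-60,-80):
    u=.0185*np.array([np.cos(np.radians(d)),np.sin(np.radians(d))])
    P=[[*(ax+u),.048],[*(ax-u),.048]]
    print(d,((proj('top',P)-[212,220])*10+[400,0]).round().tolist(),((proj('scene',P)-[196,175])*10+[400,300]).round().tolist())
E
```

```text
core [283.38 233.53] [15.  15.2]
[0.4849 0.0987 0.05  ]
0.017 sat [169, 188, 160, 128, 125, 127, 126, 126, 127, 121, 123, 127, 126, 120, 115, 123, 104, 62, 39, 34, 49, 96, 116, 122, 117, 118, 110, 113, 108, 112, 125, 124, 127, 124, 122, 137] 
val [44, 37, 62, 123, 142, 144, 156, 151, 147, 154, 147, 139, 145, 152, 160, 161, 175, 174, 244, 243, 226, 172, 158, 159, 162, 161, 167, 163, 165, 155, 139, 142, 143, 145, 129, 72]
0.0185 sat [177, 203, 171, 130, 126, 128, 127, 130, 127, 129, 122, 122, 124, 125, 118, 121, 132, 86, 58, 50, 56, 103, 126, 127, 124, 128, 126, 126, 123, 127, 124, 125, 127, 127, 133, 150] 
val [63, 51, 73, 142, 157, 156, 150, 159, 156, 148, 155, 161, 158, 162, 164, 163, 146, 142, 223, 232, 224, 176, 155, 156, 158, 157, 165, 162, 163, 151, 153, 155, 160, 157, 137, 79]
0.0195 sat [149, 160, 138, 132, 122, 123, 121, 112, 126, 137, 121, 111, 120, 110, 114, 111, 123, 95, 75, 67, 71, 102, 115, 115, 112, 124, 114, 113, 109, 118, 120, 120, 119, 119, 127, 130] 
val [109, 103, 114, 152, 163, 164, 150, 175, 155, 139, 156, 174, 163, 168, 169, 171, 152, 148, 204, 220, 211, 178, 164, 165, 164, 160, 175, 171, 174, 159, 162, 162, 169, 165, 149, 122]
axis base/top [[582.27636481 147.03376956]
 [571.81231729 142.15116177]
 [523.82927348 119.74822063]] [[613.01858437 488.39957998]
 [603.13172911 454.77423258]
 [558.44023111 302.82500963]]
0 [[576.0, 74.0], [568.0, 211.0]] [[644.0, 408.0], [561.0, 503.0]]
-20 [[599.0, 79.0], [545.0, 206.0]] [[661.0, 418.0], [544.0, 492.0]]
-40 [[619.0, 91.0], [525.0, 193.0]] [[672.0, 434.0], [534.0, 476.0]]
-60 [[633.0, 110.0], [511.0, 175.0]] [[674.0, 452.0], [533.0, 458.0]]
-80 [[640.0, 132.0], [504.0, 152.0]] [[667.0, 470.0], [539.0, 439.0]]
```

```bash
python3 - <<'E'
from h import *
plan([((.485,.0987,.20),tool(40,0),7)])
E
```

```text
7 rows w [-0.7 -2.  -0.3] d: 2.2 -2.7 1.1 | 2.2 -2.7 1.0 | 2.2 -2.7 0.9 | 2.3 -2.7 0.8 | 2.3 -2.7 0.6 | 2.4 -2.7 0.5 | 2.4 -2.7 0.4
```

```bash
python3 -m inch '[{"dx":2.2,"dy":-2.7,"dz":1.1,"wx":-0.7,"wy":-2,"wz":-0.3},{"dx":2.2,"dy":-2.7,"dz":1,"wx":-0.7,"wy":-2,"wz":-0.3},{"dx":2.2,"dy":-2.7,"dz":0.9,"wx":-0.7,"wy":-2,"wz":-0.3},{"dx":2.3,"dy":-2.7,"dz":0.8,"wx":-0.7,"wy":-2,"wz":-0.3},{"dx":2.3,"dy":-2.7,"dz":0.6,"wx":-0.7,"wy":-2,"wz":-0.3},{"dx":2.4,"dy":-2.7,"dz":0.5,"wx":-0.7,"wy":-2,"wz":-0.3},{"dx":2.4,"dy":-2.7,"dz":0.4,"wx":-0.7,"wy":-2,"wz":-0.3},{"dx":0,"dy":0,"dz":0,"wx":0,"wy":0,"wz":0}]'
python3 - <<'E'
from h import *
print(sense()['q'].round(2))
plan([((.485,.0987,.17),tool(40,0),2),((.485,.0987,.085),tool(40,0),4)])
E
```

```text
t: 15.25
tcp_pos: [0.48, 0.1062, 0.2007]
tool_rot: [0.938, 0.346, -0.003, -0.004]
force: [0.1, 0.1, -0.2]
finger_gap: 1.002
gripper_force: 0.0
[-0.01  0.52  1.86  0.01  0.78  0.85]
2 rows w [-0.3  0.1  0.2] d: -0.1 0.5 1.5 | -0.0 0.4 1.6
4 rows w [ 0. -0. -0.] d: -0.0 0.0 2.1 | -0.0 0.0 2.1 | -0.0 0.0 2.1 | -0.0 0.0 2.2
```

```bash
python3 -m inch '[{"dx":-0.1,"dy":0.5,"dz":1.5,"wx":-0.3,"wy":0.1,"wz":0.2},{"dx":0,"dy":0.4,"dz":1.6,"wx":-0.3,"wy":0.1,"wz":0.2},{"dx":0,"dy":0,"dz":2.1,"wx":0,"wy":0,"wz":0},{"dx":0,"dy":0,"dz":2.1,"wx":0,"wy":0,"wz":0},{"dx":0,"dy":0,"dz":2.1,"wx":0,"wy":0,"wz":0},{"dx":0,"dy":0,"dz":2.2,"wx":0,"wy":0,"wz":0},{"dx":0,"dy":0,"dz":0,"wx":0,"wy":0,"wz":0}]'
python3 -m inch '[{"dx":0,"dy":0,"dz":0,"wx":0,"wy":0,"wz":0},{"dx":0,"dy":0,"dz":0,"wx":0,"wy":0,"wz":0},{"dx":0,"dy":0,"dz":0,"wx":0,"wy":0,"wz":0},{"dx":0,"dy":0,"dz":0,"wx":0,"wy":0,"wz":0},{"dx":0,"dy":0,"dz":0,"wx":0,"wy":0,"wz":0}]' 0 40
python3 - <<'E'
from h import *
plan([((.485,.0987,.22),tool(40,0),4),((.479,.245,.22),tool(-13,0),7)])
E
```

```text
t: 16.12
tcp_pos: [0.4853, 0.0955, 0.084]
tool_rot: [0.941, 0.34, -0.001, -0.0]
force: [-0.2, 0.3, -0.0]
finger_gap: 1.0
gripper_force: 0.0
t: 16.75
tcp_pos: [0.4867, 0.0964, 0.0862]
tool_rot: [0.94, 0.34, 0.002, 0.001]
force: [-2.0, -0.9, 6.4]
finger_gap: 0.691
gripper_force: 43.7
4 rows w [ 0. -0. -0.] d: 0.0 -0.1 -3.3 | 0.0 -0.1 -3.4 | 0.0 -0.0 -3.3 | 0.0 -0.1 -3.4
7 rows w [-0.  -0.   7.6] d: 1.3 -1.7 0.0 | 1.1 -1.8 0.0 | 0.8 -1.9 0.0 | 0.5 -2.0 0.0 | 0.3 -2.1 0.0 | -0.0 -2.1 0.0 | -0.3 -2.0 0.0
```

```bash
python3 -m inch '[{"dx":0,"dy":-0.1,"dz":-3.3,"wx":0,"wy":0,"wz":0},{"dx":0,"dy":-0.1,"dz":-3.4,"wx":0,"wy":0,"wz":0},{"dx":0,"dy":0,"dz":-3.3,"wx":0,"wy":0,"wz":0},{"dx":0,"dy":-0.1,"dz":-3.4,"wx":0,"wy":0,"wz":0},{"dx":1.3,"dy":-1.7,"dz":0,"wx":0,"wy":0,"wz":7.6},{"dx":1.1,"dy":-1.8,"dz":0,"wx":0,"wy":0,"wz":7.6},{"dx":0.8,"dy":-1.9,"dz":0,"wx":0,"wy":0,"wz":7.6},{"dx":0.5,"dy":-2.0,"dz":0,"wx":0,"wy":0,"wz":7.6}]'
python3 -m inch '[{"dx":0.3,"dy":-2.1,"dz":0,"wx":0,"wy":0,"wz":7.6},{"dx":0,"dy":-2.1,"dz":0,"wx":0,"wy":0,"wz":7.6},{"dx":-0.3,"dy":-2,"dz":0,"wx":0,"wy":0,"wz":7.6},{"dx":0,"dy":0,"dz":0,"wx":0,"wy":0,"wz":0}]'
python3 - <<'E'
from h import *
print(sense()['q'].round(2))
plan([((.479,.245,.22),tool(-13,0),1)])
t=snap('top','t5.png');s=snap('scene','s5.png')
c=lambda a,x,y,w,h:cv2.resize(a[y:y+h,x:x+w,::-1],(400,400),interpolation=cv2.INTER_CUBIC)
cv2.imwrite('pics/c5.png',np.hstack([c(t,190,190,80,80),c(s,165,110,100,100)]))
E
```

```text
t: 17.75
tcp_pos: [0.4815, 0.1832, 0.2193]
tool_rot: [0.997, 0.08, 0.002, 0.0]
force: [0.2, -0.6, -2.1]
finger_gap: 0.695
gripper_force: 44.4
t: 18.25
tcp_pos: [0.4793, 0.2459, 0.2192]
tool_rot: [0.993, -0.115, 0.002, -0.0]
force: [0.9, -0.2, -1.1]
finger_gap: 0.692
gripper_force: 44.4
[ 0.27  0.53  1.73 -0.    0.87  2.07]
1 rows w [-0.1 -0.2 -0.2] d: -0.0 0.1 -0.1
```

View pics/c5.png

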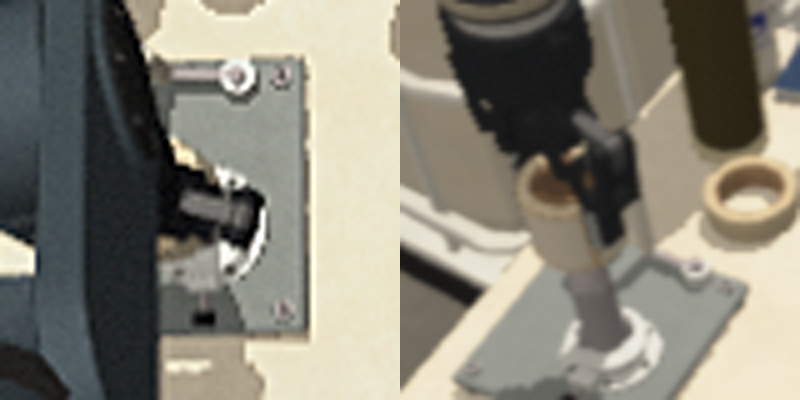

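```bash
python3 -m inch '[{"dx":0,"dy":0.1,"dz":1,"wx":0,"wy":0,"wz":0},{"dx":0,"dy":0,"dz":1,"wx":0,"wy":0,"wz":0},{"dx":0,"dy":0,"dz":0,"wx":0,"wy":0,"wz":0}]'|grep -E 'tcp|^force'
for i in 1 2 3; do python3 -m inch '[{"dx":0,"dy":0,"dz":0.4,"wx":0,"wy":0,"wz":0},{"dx":0,"dy":0,"dz":0,"wx":0,"wy":0,"wz":0}]'|grep -E 'tcp|^force'; done
```

```text
tcp_pos: [0.4788, 0.2433, 0.1977]
force: [-0.3, 1.3, -1.7]
tcp_pos: [0.4794, 0.2438, 0.1948]
force: [0.8, 0.8, -1.2]
tcp_pos: [0.4793, 0.2439, 0.1908]
force: [0.1, -0.8, -2.8]
tcp_pos: [0.4796, 0.2441, 0.1869]
force: [0.7, 0.8, -1.4]
```

```bash
for i in 1 2 3; do python3 -m inch '[{"dx":0,"dy":0,"dz":0.4,"wx":0,"wy":0,"wz":0},{"dx":0,"dy":0,"dz":0,"wx":0,"wy":0,"wz":0}]'|grep -E 'tcp|^force'; done
```

```text
tcp_pos: [0.48, 0.2451, 0.1833]
force: [0.4, 5.9, 0.1]
tcp_pos: [0.4798, 0.246, 0.1791]
force: [0.2, 9.5, -3.3]
tcp_pos: [0.4796, 0.2464, 0.1749]
force: [-0.7, 11.4, -4.5]
```

```bash
python3 -m inch '[{"dx":-0.05,"dy":-0.3,"dz":0,"wx":0,"wy":0,"wz":0},{"dx":0,"dy":0,"dz":0.5,"wx":0,"wy":0,"wz":0},{"dx":0,"dy":0,"dz":0,"wx":0,"wy":0,"wz":0}]'|grep -E 'tcp|^force'
for i in 1 2 3; do python3 -m inch '[{"dx":0,"dy":0,"dz":0.5,"wx":0,"wy":0,"wz":0},{"dx":0,"dy":0,"dz":0.5,"wx":0,"wy":0,"wz":0},{"dx":0,"dy":0,"dz":0,"wx":0,"wy":0,"wz":0}]'|grep -E 'tcp|^force'; done
```

```text
tcp_pos: [0.4796, 0.2472, 0.1695]
force: [-0.1, 4.8, -5.0]
tcp_pos: [0.4797, 0.2472, 0.1595]
force: [-1.3, 5.5, -2.8]
tcp_pos: [0.4796, 0.2473, 0.1496]
force: [-1.5, 6.5, -2.9]
tcp_pos: [0.4797, 0.2473, 0.1396]
force: [-0.8, 6.4, -3.2]
```

```bash
python3 -m inch '[{"dx":0,"dy":-0.15,"dz":0.3,"wx":0,"wy":0,"wz":0},{"dx":0,"dy":0,"dz":0,"wx":0,"wy":0,"wz":0}]'|grep -E 'tcp|^force'
for i in 1 2 3; do python3 -m inch '[{"dx":0,"dy":0,"dz":0.3,"wx":0,"wy":0,"wz":0},{"dx":0,"dy":0,"dz":0,"wx":0,"wy":0,"wz":0}]'|grep -E 'tcp|^force'; done
```

```text
tcp_pos: [0.4798, 0.2478, 0.1364]
force: [-0.3, -1.0, -2.5]
tcp_pos: [0.4798, 0.248, 0.1336]
force: [-0.8, 0.9, -2.3]
tcp_pos: [0.4799, 0.2483, 0.1307]
force: [-2.2, 0.2, -2.5]
tcp_pos: [0.4798, 0.248, 0.1276]
force: [-1.5, -1.4, -3.3]
```

```bash
for i in 1 2 3 4; do python3 -m inch '[{"dx":0,"dy":0,"dz":0.25,"wx":0,"wy":0,"wz":0},{"dx":0,"dy":0,"dz":0,"wx":0,"wy":0,"wz":0}]'|grep -E 'tcp|^force'; done
```

```text
tcp_pos: [0.4798, 0.248, 0.1252]
force: [-2.3, -2.6, -1.9]
tcp_pos: [0.4797, 0.248, 0.1228]
force: [-1.8, -4.3, -2.2]
tcp_pos: [0.4797, 0.248, 0.1203]
force: [-3.6, -4.9, -1.5]
tcp_pos: [0.4796, 0.2481, 0.1202]
force: [-8.2, -5.2, 16.5]
```

```bash
python3 -m inch '[{"dx":0,"dy":0,"dz":-0.2,"wx":0,"wy":0,"wz":0},{"dx":0,"dy":0,"dz":0,"wx":0,"wy":0,"wz":0}]'|grep -E 'tcp|^force'
python3 -m inch '[{"dx":0,"dy":0,"dz":0,"wx":0,"wy":0,"wz":0},{"dx":0,"dy":0,"dz":0,"wx":0,"wy":0,"wz":0},{"dx":0,"dy":0,"dz":-1,"wx":0,"wy":0,"wz":0},{"dx":0,"dy":0,"dz":-3,"wx":0,"wy":0,"wz":0},{"dx":0,"dy":0,"dz":-4,"wx":0,"wy":0,"wz":0},{"dx":0,"dy":0,"dz":-4,"wx":0,"wy":0,"wz":0},{"dx":0,"dy":0,"dz":-2,"wx":0,"wy":0,"wz":0}]' 1
python3 - <<'E'
from h import *
print(sense()['q'].round(2))
# flange fetch: tool yaw 60ish
plan([((.429,-.16,.24),tool(30,0),9)])
E
```

```text
tcp_pos: [0.4797, 0.2481, 0.1203]
force: [-2.7, -3.9, 2.5]
t: 24.85
tcp_pos: [0.481, 0.249, 0.2634]
tool_rot: [0.993, -0.117, 0.004, -0.001]
force: [0.4, -0.2, -0.3]
finger_gap: 1.003
gripper_force: 0.0
[ 0.27  0.47  1.69 -0.    0.98  2.08]
9 rows w [-0.  -0.1 -4.8] d: 0.5 4.6 0.2 | 0.1 4.6 0.3 | -0.3 4.6 0.2 | -0.7 4.5 0.3 | -1.0 4.5 0.2 | -1.4 4.3 0.3 | -1.8 4.2 0.2 | -2.1 4.1 0.3 | -2.4 3.8 0.2
```

```bash
python3 -m inch '[{"dx":0.5,"dy":4.6,"dz":0.2,"wx":0,"wy":0,"wz":-4.8},{"dx":0.1,"dy":4.6,"dz":0.3,"wx":0,"wy":0,"wz":-4.8},{"dx":-0.3,"dy":4.6,"dz":0.2,"wx":0,"wy":0,"wz":-4.8},{"dx":-0.7,"dy":4.5,"dz":0.3,"wx":0,"wy":0,"wz":-4.8},{"dx":-1,"dy":4.5,"dz":0.2,"wx":0,"wy":0,"wz":-4.8},{"dx":-1.4,"dy":4.3,"dz":0.3,"wx":0,"wy":0,"wz":-4.8},{"dx":-1.8,"dy":4.2,"dz":0.2,"wx":0,"wy":0,"wz":-4.8},{"dx":-2.1,"dy":4.1,"dz":0.3,"wx":0,"wy":0,"wz":-4.8},{"dx":-2.4,"dy":3.8,"dz":0.2,"wx":0,"wy":0,"wz":-4.8}]'
python3 - <<'E'
from h import *
t=snap('top','t6.png');s=snap('scene','s6.png')
c=lambda a,x,y,w,h:cv2.resize(a[y:y+h,x:x+w,::-1],(400,300),interpolation=cv2.INTER_CUBIC)
cv2.imwrite('pics/c6.png',np.vstack([np.hstack([c(t,200,210,60,45),c(t,315,235,60,45)]),np.hstack([c(s,185,150,60,45),c(s,285,230,60,45)])]))
ax=(.4795,.2475)
for n,o,dy in(('top',[200,210],0),('scene',[185,150],300)):
    print(n,((proj(n,[[*ax,.108],[*ax,.084],[*ax,.034]])-o)*400/60+[0,dy]).round())
print(onz('top',[[336.6,256.6]],.003),onz('scene',[[304.5,264]],.003))
plan([((.4285,-.047,.15),tool(30,0),5),((.4285,-.047,.074),tool(30,0),4)])
E
```

```text
t: 25.98
tcp_pos: [0.4275, -0.1619, 0.2387]
tool_rot: [0.966, 0.258, 0.003, 0.001]
force: [0.5, 0.3, 0.0]
finger_gap: 0.996
gripper_force: 0.0
top [[156. 145.]
 [169. 151.]
 [196. 163.]]
scene [[174. 465.]
 [187. 507.]
 [211. 589.]]
[[ 0.42882792 -0.04865783  0.003     ]] [[ 0.41053854 -0.05477204  0.003     ]]
5 rows w [ 0.1 -0.1 -0.1] d: 1.2 -2.1 1.8 | 1.1 -2.0 1.8 | 1.2 -2.1 1.8 | 1.2 -2.0 1.7 | 1.1 -2.0 1.8
4 rows w [0. 0. 0.] d: 0.0 -0.0 1.9 | 0.0 -0.0 1.9 | 0.0 -0.0 1.9 | 0.0 -0.0 1.9
```

View pics/c6.png

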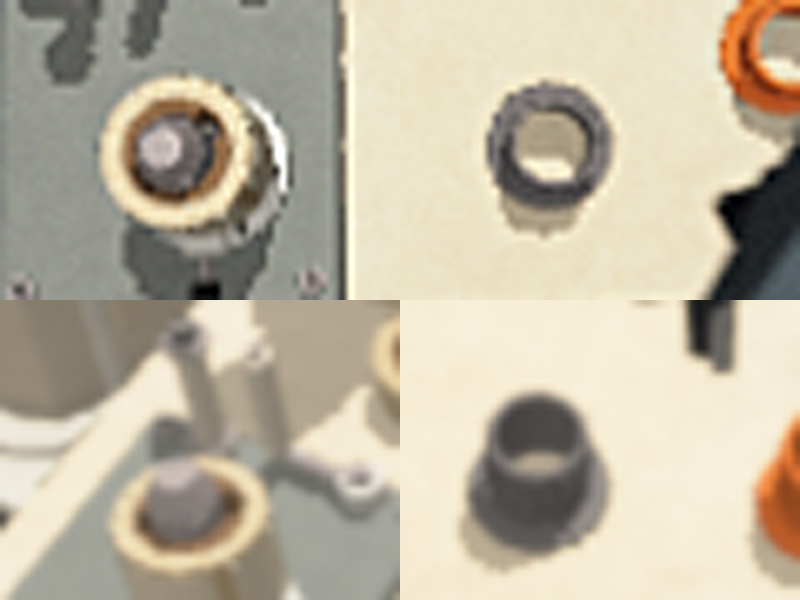

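```bash
python3 -m inch '[{"dx":1.2,"dy":-2.1,"dz":1.8,"wx":0,"wy":0,"wz":0},{"dx":1.1,"dy":-2,"dz":1.8,"wx":0,"wy":0,"wz":0},{"dx":1.2,"dy":-2.1,"dz":1.8,"wx":0,"wy":0,"wz":0},{"dx":1.2,"dy":-2,"dz":1.7,"wx":0,"wy":0,"wz":0},{"dx":1.1,"dy":-2,"dz":1.8,"wx":0,"wy":0,"wz":0},{"dx":0,"dy":0,"dz":2.2,"wx":0,"wy":0,"wz":0},{"dx":0,"dy":0,"dz":2.1,"wx":0,"wy":0,"wz":0},{"dx":0,"dy":0,"dz":2.1,"wx":0,"wy":0,"wz":0},{"dx":0,"dy":0,"dz":0,"wx":0,"wy":0,"wz":0}]'
python3 - <<'E'
from h import *
plan([((.4285,-.0475,.086),tool(30,0),1)])
E
```

```text
t: 27.2
tcp_pos: [0.4273, -0.0422, 0.0844]
tool_rot: [0.966, 0.257, 0.001, 0.0]
force: [-0.6, -0.2, -0.1]
finger_gap: 1.001
gripper_force: 0.0
1 rows w [ 0.  -0.1 -0.2] d: -0.2 0.5 -0.2
```

```bash
python3 -m inch '[{"dx":-0.2,"dy":0.5,"dz":-0.2,"wx":0,"wy":0,"wz":0},{"dx":0,"dy":0,"dz":0,"wx":0,"wy":0,"wz":0},{"dx":0,"dy":0,"dz":0,"wx":0,"wy":0,"wz":0},{"dx":0,"dy":0,"dz":0,"wx":0,"wy":0,"wz":0},{"dx":0,"dy":0,"dz":0,"wx":0,"wy":0,"wz":0},{"dx":0,"dy":0,"dz":0,"wx":0,"wy":0,"wz":0},{"dx":0,"dy":0,"dz":0,"wx":0,"wy":0,"wz":0}]' 0 35
python3 - <<'E'
from h import *
plan([((.4285,-.0475,.24),tool(30,0),4),((.4795,.2475,.24),tool(-10,0),8)])
E
```

```text
t: 28.08
tcp_pos: [0.4286, -0.0484, 0.088]
tool_rot: [0.966, 0.257, 0.003, 0.001]
force: [-0.4, -0.6, 6.1]
finger_gap: 0.419
gripper_force: 34.6
4 rows w [ 0.1 -0.1 -0. ] d: 0.0 -0.0 -3.8 | 0.0 -0.0 -3.8 | 0.0 -0.0 -3.8 | 0.1 -0.0 -3.8
8 rows w [ 0. -0.  5.] d: 2.4 -2.9 -0.0 | 2.1 -3.1 -0.0 | 1.9 -3.2 -0.0 | 1.6 -3.4 -0.0 | 1.3 -3.5 -0.0 | 0.9 -3.6 -0.0 | 0.6 -3.7 -0.0 | 0.3 -3.8 -0.0
```

```bash
python3 -m inch '[{"dx":0,"dy":0,"dz":-3.8,"wx":0,"wy":0,"wz":0},{"dx":0,"dy":0,"dz":-3.8,"wx":0,"wy":0,"wz":0},{"dx":0,"dy":0,"dz":-3.8,"wx":0,"wy":0,"wz":0},{"dx":0.1,"dy":0,"dz":-3.8,"wx":0,"wy":0,"wz":0},{"dx":2.4,"dy":-2.9,"dz":0,"wx":0,"wy":0,"wz":5},{"dx":2.1,"dy":-3.1,"dz":0,"wx":0,"wy":0,"wz":5},{"dx":1.9,"dy":-3.2,"dz":0,"wx":0,"wy":0,"wz":5},{"dx":1.6,"dy":-3.4,"dz":0,"wx":0,"wy":0,"wz":5},{"dx":1.3,"dy":-3.5,"dz":0,"wx":0,"wy":0,"wz":5},{"dx":0.9,"dy":-3.6,"dz":0,"wx":0,"wy":0,"wz":5}]'
python3 -m inch '[{"dx":0.6,"dy":-3.7,"dz":0,"wx":0,"wy":0,"wz":5},{"dx":0.3,"dy":-3.8,"dz":0,"wx":0,"wy":0,"wz":5},{"dx":0,"dy":0,"dz":0,"wx":0,"wy":0,"wz":0}]'
python3 - <<'E'
from h import *
plan([((.4795,.2475,.205),tool(-10,0),2)])
E
```

```text
t: 29.32
tcp_pos: [0.4672, 0.1744, 0.2393]
tool_rot: [1.0, -0.003, 0.002, 0.0]
force: [0.9, 0.1, -0.3]
finger_gap: 0.422
gripper_force: 35.9
t: 29.7
tcp_pos: [0.48, 0.2498, 0.2393]
tool_rot: [0.996, -0.087, 0.002, -0.0]
force: [-0.3, -0.1, -0.3]
finger_gap: 0.423
gripper_force: 35.8
2 rows w [-0.  -0.1 -0. ] d: -0.0 0.1 1.7 | -0.0 0.1 1.7
```

```bash
python3 -m inch '[{"dx":0,"dy":0.1,"dz":1.7,"wx":0,"wy":0,"wz":0},{"dx":0,"dy":0.1,"dz":1.7,"wx":0,"wy":0,"wz":0},{"dx":0,"dy":0,"dz":0,"wx":0,"wy":0,"wz":0}]'|grep -E 'tcp|^force'
for i in 1 2 3; do python3 -m inch '[{"dx":0,"dy":0,"dz":0.4,"wx":0,"wy":0,"wz":0},{"dx":0,"dy":0,"dz":0,"wx":0,"wy":0,"wz":0}]'|grep -E 'tcp|^force'; done
```

```text
tcp_pos: [0.4785, 0.2446, 0.2041]
force: [-0.1, 0.1, -0.8]
tcp_pos: [0.48, 0.2456, 0.2014]
force: [0.4, 0.1, -0.8]
tcp_pos: [0.4798, 0.2458, 0.197]
force: [-0.3, 1.3, -0.3]
tcp_pos: [0.4797, 0.2458, 0.1927]
force: [0.1, -0.1, -0.7]
```

Shift +y by 2 mm (dy −0.2) to where the axis was felt, then carry on down.

```bash
python3 -m inch '[{"dx":0,"dy":-0.2,"dz":0,"wx":0,"wy":0,"wz":0},{"dx":0,"dy":0,"dz":0,"wx":0,"wy":0,"wz":0}]'|grep -E 'tcp|^force'
for i in 1 2 3 4; do python3 -m inch '[{"dx":0,"dy":0,"dz":0.4,"wx":0,"wy":0,"wz":0},{"dx":0,"dy":0,"dz":0,"wx":0,"wy":0,"wz":0}]'|grep -E 'tcp|^force'; done
```

```text
tcp_pos: [0.4804, 0.248, 0.1931]
force: [-0.5, 0.2, -1.2]
tcp_pos: [0.4801, 0.2477, 0.1887]
force: [-0.0, 0.4, -0.3]
tcp_pos: [0.4801, 0.2477, 0.1847]
force: [0.1, 0.3, -0.7]
tcp_pos: [0.4801, 0.2477, 0.1807]
force: [-0.2, -0.7, -1.0]
tcp_pos: [0.4802, 0.2477, 0.1767]
force: [0.6, 0.6, -1.0]
```

```bash
for i in 1 2 3 4 ; do python3 -m inch '[{"dx":0,"dy":0,"dz":0.2,"wx":0,"wy":0,"wz":0},{"dx":0,"dy":0,"dz":0,"wx":0,"wy":0,"wz":0}]'|grep -E 'tcp|^force'; done
```

```text
tcp_pos: [0.4803, 0.2477, 0.1749]
force: [0.3, 0.1, -0.5]
tcp_pos: [0.4803, 0.2477, 0.1729]
force: [0.7, -0.7, -0.0]
tcp_pos: [0.4805, 0.2478, 0.172]
force: [-0.8, -0.1, 5.7]
tcp_pos: [0.4805, 0.2479, 0.1719]
force: [-4.2, -0.9, 18.6]
```

```bash
python3 -m inch '[{"dx":0,"dy":0,"dz":-0.25,"wx":0,"wy":0,"wz":0},{"dx":0,"dy":0,"dz":0,"wx":0,"wy":0,"wz":0}]'|grep -E 'tcp|^force'
python3 -m inch '[{"dx":0,"dy":0,"dz":0,"wx":0,"wy":0,"wz":0},{"dx":0,"dy":0,"dz":0,"wx":0,"wy":0,"wz":0},{"dx":0,"dy":0,"dz":0,"wx":0,"wy":0,"wz":0},{"dx":0,"dy":0,"dz":-2,"wx":0,"wy":0,"wz":0},{"dx":0,"dy":0,"dz":-4,"wx":0,"wy":0,"wz":0},{"dx":0,"dy":0,"dz":-4,"wx":0,"wy":0,"wz":0}]' 1
python3 -m inch '[{"dx":0,"dy":4.5,"dz":0,"wx":0,"wy":0,"wz":0},{"dx":0,"dy":4.5,"dz":0,"wx":0,"wy":0,"wz":0},{"dx":0,"dy":4.5,"dz":0,"wx":0,"wy":0,"wz":0},{"dx":0,"dy":4.5,"dz":0,"wx":0,"wy":0,"wz":0},{"dx":0,"dy":4.5,"dz":0,"wx":0,"wy":0,"wz":0},{"dx":0,"dy":4.5,"dz":0,"wx":0,"wy":0,"wz":0},{"dx":0,"dy":0,"dz":0,"wx":0,"wy":0,"wz":0}]'
python3 - <<'E'
from h import *
t=snap('top','t7.png');s=snap('scene','s7.png')
c=lambda a,x,y,w,h:cv2.resize(a[y:y+h,x:x+w,::-1],(400,400),interpolation=cv2.INTER_CUBIC)
cv2.imwrite('pics/c7.png',np.hstack([c(t,170,110,150,150),c(s,170,80,150,150)]))
E
```

```text
tcp_pos: [0.4807, 0.2479, 0.172]
force: [-1.2, -0.1, 6.7]
t: 34.08
tcp_pos: [0.4798, 0.2477, 0.2721]
tool_rot: [0.996, -0.089, 0.001, 0.0]
force: [0.3, 0.1, -0.5]
finger_gap: 1.004
gripper_force: 0.0
t: 34.95
tcp_pos: [0.4321, -0.0203, 0.2714]
tool_rot: [0.996, -0.091, 0.002, 0.0]
force: [0.4, -0.0, 0.7]
finger_gap: 1.0
gripper_force: 0.0
```

View pics/c7.png

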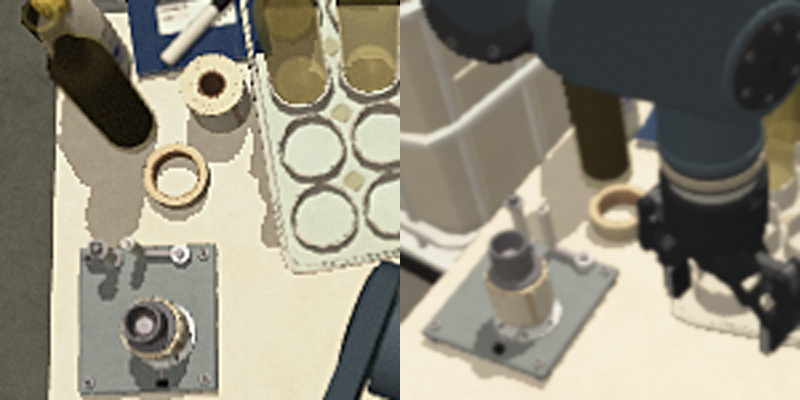

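The flange lies flat on the roll at top crop (155,325) and scene crop (515,270). The roll sits down on the platter, and the bottle, taller roll and tape haven't moved. Signing off.

```bash
python3 -c "
from station import workorder
print(workorder.sign_off())"
```

```text
the job is handed in; nothing more can be done
None
```

The job is done and handed in at about 35 s: the label roll was stood on the cart, released and re-gripped, then seated over the lugs on the platter; the flange lies flat on it, and the bottle, taller roll and tape were left where they stood.

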